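# Secure the first-aid case with its bar and locking pin

### The job

Make the green first-aid case ready for the road: first press its lid fully shut, then swing the yellow bar across the lid until its end is fully home in the steel fork, then take the red-knobbed pin from the wooden rack and push it down through fork and bar until its head sits flush on the fork. Leave the black-knobbed pin in the rack and do not knock the mug or the tape roll about.

Things in the scene. Friction and masses are not known exactly. Their poses are not given: they have to be found in the camera images.
- case: Green steel first-aid case, 200 (x) x 150 (y) x 90 mm high without lid, screwed to the desk: immovable. Origin: centre of its underside, on the desk. x points from its front (robot's side) to the lid's hinge, y to its left, z up. Its left side carries the yellow bar's pivot, its right side a steel fork (see fork_hole). All 'case frame' points are in mm from this origin.
- lid (a joint): Lid angle, rad: 0 = shut (end stop), grows as it opens; starts ajar at 0.25 to 0.6. Green slab with white cross, 200 x 150 x 12 mm, hinged along the case's back top edge (case frame x 100, z 90); its front edge rises. Stiff friction hinge: stays where left, needs about 1 to 5 N down near the front. Shut, its top is 102 mm above the desk.
- lid_edge (a point): Place to press, on the lid's top face: on its centre line, 150 mm from the hinge line, 50 mm from the front edge. With the lid shut it lies at (-50, 0, 102) in the case frame.
- bar (a joint): Angle of the yellow bar, rad: 0 = home across the lid (end stop, holes in line), grows as it swings open; starts at 1.65 to 2.05, pointing towards the robot, clear of the lid. Closing turns it anticlockwise from above about bar_pivot. A point at radius r lies at (-65 - r sin(angle), 93 - r cos(angle)) in the case frame. Stiff hinge, about 1 N at the post; stays where left.
- bar_pivot (a point): Upright pivot axis of the bar at the bar's top face: (-65, 93, 112) in the case frame. The bar is 24 mm wide, 6 mm thick, its top 112 mm above the desk, with a 36 mm square end that has a 20 mm hole at radius 194 mm.
- bar_post (a point): Top centre of the black upright post on the bar by which it is swung: 20 mm diameter, 45 mm high above the bar (112 to 157 mm above the desk), at radius 105 mm from the pivot. Round, so it turns freely between the fingers.
- fork_hole (a point): Hole centre at the top face of the fork's upper plate: (-65, -101, 123) in the case frame. Axes as the case. Two level plates 44 x 44 x 8 mm, 12 mm apart, open to the front and left, a web at the back; upright 17 mm hole through both. Below, two spring rollers grip the pin over its last 20 mm of travel: it must be pushed (6 to 12 N) until the head stops; let go early, it stays proud.
- pin: Red-knobbed locking pin, 80 g. Origin: on its axis at the underside of its head; z up the axis to the knob. Below: shank, 14 mm diameter, 60 mm long, the last 8 mm tapering to 7 mm. Above: head disc 32 mm diameter, 5 mm thick, then the red round knob, 22 mm diameter, 36 mm high (top 41 mm above origin). Starts upright in the rack, head resting on it (origin 75 mm above the desk).
- short_pin: A like pin with a black knob and a shank of only 30 mm, too short for the job, in the rack's other hole. Leave it.
- rack: Wooden block, 170 (its x) x 60 x 75 mm high, fixed; origin at the centre of its underside. Two upright 20 mm holes, 45 mm either side of its centre along its x; either may hold the red-knobbed pin.
- tape: White tape roll, 90 mm across, 38 mm high, flat on the desk; origin at the centre of its underside.
- mug: White mug, 82 mm across, 95 mm high; origin at the centre of its underside.
Things that resemble listed ones, but are neither listed nor needed, are in the scene too. Leave any purple look-alike of the pin alone.

How it is judged (in metres and radians):
On the way, in this order (a step that is already met when the one before it is completed fails the run):
1. the lid is shut (value of joint lid below 0.03 rad), for 0.2 s.
2. the bar is home in the fork, the lid still shut (value of joint each of lid, bar below 0.03 rad), for 0.2 s.
3. the red-knobbed pin has entered the fork: its axis over the hole and its tip below the upper plate, lid and bar still home (all of step 2 and horizontal distance between pin and fork_hole below 0.006 m and z of pin in the frame of fork_hole below 0.05 m), for 0.1 s.
At the end, for the whole second after the job is handed in: The lid is shut and the bar home (each within 0.03 rad of its stop); the red-knobbed pin stands upright (within 0.08 rad) in the fork, within 4 mm of the hole's axis, its head seated on the upper plate (gap under 2.5 mm), at rest (all of step 2 and horizontal distance between pin and fork_hole below 0.004 m and z of pin in the frame of fork_hole between -0.004 and 0.0025 m and angle between the z axis of pin and the z axis of case, either way round below 0.08 rad and linear speed of pin below 0.02 m/s); the robot touches nothing.
It fails at once if the black-knobbed pin was moved more than 20 mm (distance of short_pin from where it was at the start of the episode above 0.02 m).
It fails at once if the mug or the tape roll was moved more than 40 mm (distance of any of tape, mug from where it was at the start of the episode above 0.04 m).
It also fails if it takes over 64 s, if anything falls off the work surface, if the arm or the gripper's body presses on something with over 40 N, if the wrist force passes 120 N, or if a joint passes its speed limit or range.

### The arm

A 6-joint arm with a two-finger parallel gripper is mounted at the origin on the work surface. World frame = base frame: x ahead of the robot, y to its left, z up, the work surface at z = 0. Lengths are in mm, angles in degrees, forces in N, time in s.
With the tool pointing down it reaches from about 325 to 1000 mm from the base axis. Payload 5.1 kg.
Tool frame: the origin (TCP) lies at the very end of the fingers, on their centre line; the grasp point (between the pads) lies env.grip_depth behind it (env.grip_depth is the distance from the TCP to the grasp point, in mm); z points along the fingers, y is the line along which they close (so a half turn about z gives the same grasp; the last joint's range is limited). The gripper opens to 85 mm and grips with 20 to 120 N. Pads are 22 mm wide; open, the fingers measure 114 mm over their backs; the gripper's body (76 mm by 85 mm) begins 54 mm behind the grasp point. The pads swing forward as they close: fully open they stand 13 mm farther back than shut.
Start: joints at [63.449, 7.093, 94.555, -0, 78.352, -4.733], TCP at [241.601, 603.418, 231.322] pointing down, gripper open.
Joint ranges: [-149.61, 149.61], [-58.7, 133.49], [1.44, 155.28], [-77.14, 257.14], [18.33, 153.61], [-166.67, 166.67]. Speed limits (degrees/s): [147.25, 147.25, 180, 180, 180, 180].

### API

Orientations are given as [roll, pitch, yaw] about the fixed x, y, z axes, in that order (R = Rz(yaw) Ry(pitch) Rx(roll)).
In Python, from plant import status, snapshot, calibration, workorder, env gives the robot as it stands.
- The arm moves only by the shell command python3 -m pendant 'ROWS' [OPENING] [FORCE]. ROWS is JSON, a list of rows, each a list of 2 entries, a list of its own where there are three numbers: the shift along the tool's x, y, z in mm, then the turn about the tool's z in degrees. A call has 1 to 20 rows; each row shifts and turns the commanded pose from where the row before left it, along the tool's axes as they then stand; what a row does not reach is not made up. A row lasts 1/12 s, in which the tool goes at most 41.7 mm and 7.16 degrees, less where a joint would pass 70% of its speed; a pose out of reach is approached as far as the arm can. A call is refused whole if a number of a shift passes 41.7 or a number of a turn 7.16, either way. A call with a gripper value outside its range is refused whole. OPENING is the opening, from 0 (shut) to 1 (fully open), set as the call begins (- or left out, the last holds). The fingers move at their own pace and stop on an object; FORCE is the grip in N (left out, the last holds). Time passes only in rows, so rows that do not move let the fingers close. It gives the time, the measured TCP pose, the force, the opening and the grip force at its end, in the units of the state.
- status.read_state(): the state, without advancing time (a new reading comes with each control period).
- snapshot(name): name is "scene" or "top"; returns the picture (420x560x3 uint8, blue, green, red); there is no depth.
- calibration(name): a dict with "fx", "fy", "cx", "cy" (pixels), "D" ([k1, k2, p1, p2, k3] as OpenCV has them; the pictures are not rectified), "extrinsics" (4x4, takes a point from world to camera coordinates). Camera axes: x right, y up, looking along -z (the intrinsics and any distortion apply to the point x, -y, -z); pixel columns grow to the right and rows downward; lengths in mm; the calibration is good to about 2 mm. A picture is of the moment at which its call begins. calibration takes no time and is no camera call.
- workorder.job_done(): hands the job in; it is judged then, once.
The state is a dict: "clock": time; "joints": joint angles; "joint_vel": joint speeds; "joint_efforts": joint torques, N m; "eef_pos": TCP position; "eef_rot": TCP orientation; "wrist_force": force on the tool from outside, world axes, zero at the start; "wrist_torque": the same for the moment, N m; "width": finger opening in mm; "gripper_force": force on a finger pad.
Only numpy, scipy, OpenCV 4.12 (cv2) and the standard library are available. Lean on these libraries where they do the work, as an engineer would, in place of code of your own. Each camera call takes 0.05 s, during which the arm holds its last target. There are 200 camera calls.

## Working session

There is one attempt and no reset: what is moved stays moved. The work goes in short steps, Python scripts to look and compute and a shell command to move; the robot and the scene stay as the last step left them, time stands still between calls to the robot, and variables do not carry over. Pictures are saved under pics/ and viewed, at most 10 in all, crops included, and the job is handed in when it is done.

```bash
mkdir -p pics; ls; python3 - <<'E'
from plant import status, snapshot, calibration, workorder, env
import cv2,numpy as np
for n in("scene","top"):
    im=snapshot(n); cv2.imwrite(f"pics/{n}0.png",im)
    c=calibration(n); print(n,c)
s=status.read_state(); print(s, env.grip_depth)
E
```

```text
pics
scene {'fx': 525.1510806018499, 'fy': 525.1510806018499, 'cx': 272.1732330474088, 'cy': 222.00327731088194, 'D': array([-0.14495534,  0.        ,  0.        ,  0.        ,  0.        ]), 'extrinsics': array([[ 5.10730072e-01,  8.59563842e-01, -1.74583975e-02,
        -3.15924027e+02],
       [-6.29601706e-01,  3.87766479e-01,  6.73230160e-01,
         2.96565487e+02],
       [ 5.85454084e-01, -3.32847051e-01,  7.39226863e-01,
        -1.60206123e+03],
       [ 0.00000000e+00,  0.00000000e+00,  0.00000000e+00,
         1.00000000e+00]])}
top {'fx': 487.409609954013, 'fy': 487.409609954013, 'cx': 270.14263603749447, 'cy': 213.41898291309448, 'D': array([0.00177355, 0.        , 0.        , 0.        , 0.        ]), 'extrinsics': array([[-1.91884609e-02, -9.99789399e-01, -7.27744842e-03,
         2.83487026e+01],
       [ 9.82418149e-01, -2.02060212e-02,  1.85597137e-01,
        -5.95275452e+02],
       [-1.85705098e-01, -3.58817402e-03,  9.82598973e-01,
        -1.40683012e+03],
       [ 0.00000000e+00,  0.00000000e+00,  0.00000000e+00,
         1.00000000e+00]])}
{'clock': 0.1, 'joints': array([ 6.34501114e+01,  7.13272700e+00,  9.46274805e+01, -5.59805953e-04,
        7.83520868e+01, -4.73215387e+00]), 'joint_vel': array([-0.03920085, -0.04961091, -0.06314297, -0.0478885 ,  0.08981481,
       -0.02766086]), 'joint_efforts': array([ 2.76622613e-04, -4.24929893e+01, -3.66654003e+01, -4.69877773e-05,
        3.90547881e-03, -2.14019190e-05]), 'eef_pos': array([241.3482104 , 602.92675723, 230.12980257]), 'eef_rot': array([-1.79888043e+02, -8.71783523e-03,  1.58182370e+02]), 'wrist_force': array([-0.01331555,  0.04437197,  0.31221894]), 'wrist_torque': array([-0.03146333, -0.06146464, -0.00742905]), 'gripper_force': 0.0, 'width': 85.535046826064} 18.700000000000003
```

View pics/top0.png

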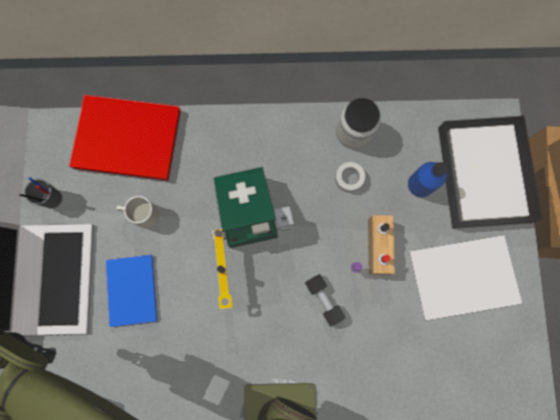

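View pics/scene0.png

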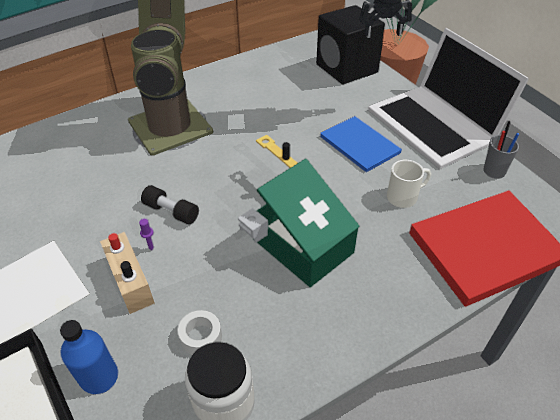

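```bash
python3 - <<'E'
import cv2,numpy as np
def crop(im,x0,y0,w,h,k):
    o=cv2.resize(im[y0:y0+h,x0:x0+w],None,fx=k,fy=k,interpolation=cv2.INTER_CUBIC)
    for x in range(-(-x0//10)*10,x0+w,10):
        cv2.line(o,((x-x0)*k,0),((x-x0)*k,5),(255,255,255),1)
        if x%20==0: cv2.putText(o,str(x),((x-x0)*k-10,16),0,.35,(0,255,255),1)
    for y in range(-(-y0//10)*10,y0+h,10):
        cv2.line(o,(0,(y-y0)*k),(5,(y-y0)*k),(255,255,255),1)
        if y%20==0: cv2.putText(o,str(y),(6,(y-y0)*k+4),0,.35,(0,255,255),1)
    return o
def comp(n,a,b):
    im=cv2.imread(f"pics/{n}0.png"); A=crop(im,*a);B=crop(im,*b)
    o=np.zeros((600,A.shape[1]+B.shape[1],3),np.uint8);o[:A.shape[0],:A.shape[1]]=A;o[:B.shape[0],A.shape[1]:]=B
    print(o.shape);cv2.imwrite(f"pics/{n}1.png",o)
comp("top",(195,165,110,150,4),(340,205,60,90,6))
comp("scene",(225,125,140,150,4),(95,220,58,90,4))
E
```

```text
(600, 800, 3)
(600, 792, 3)
```

View pics/top1.png

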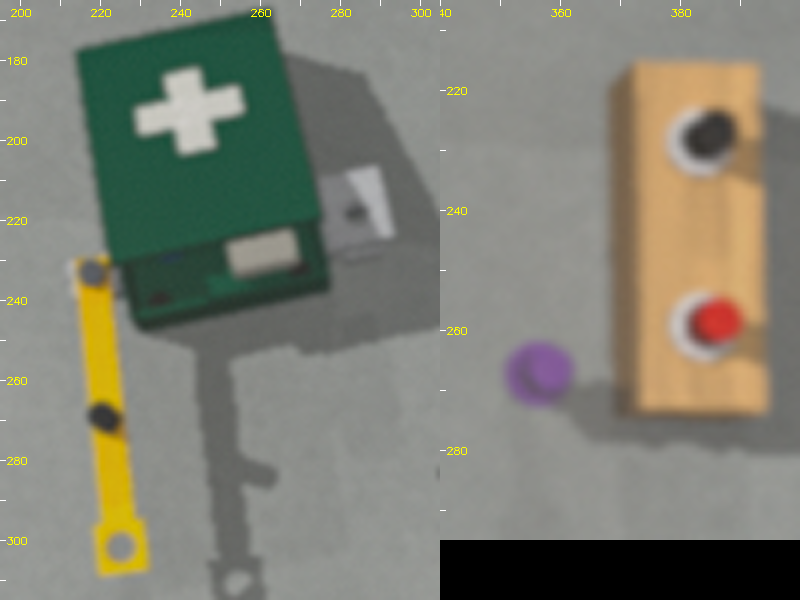

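View pics/scene1.png

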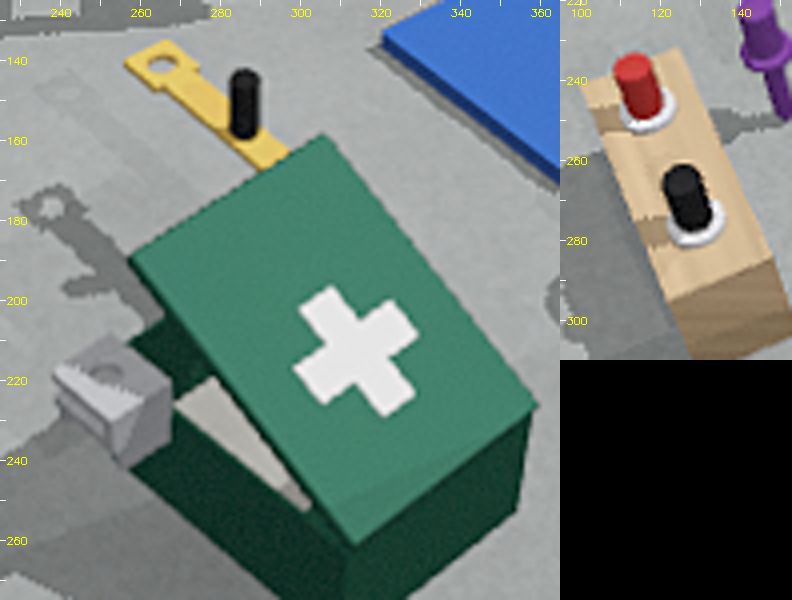

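The two overview pictures and crops show the following pixel positions.

| Item | Top view | Scene view |
|---|---|---|
| Lid corner, front left | (222,231) | (306,158) |
| Lid corner, front right | (275,219) | (257,189) |
| Lid corner, back left | (214,177) | (359,226) |
| Lid corner, back right | (262,168) | (314,261) |
| Bar hole | (225,302) | (266,141) |
| Bar post top | – | (286,144) |
| Fork hole | (284,218) | (252,218) |
| Red knob top | (387,258) | (112,235) |

The black pin is at the rack's far end and a purple decoy stands beside the rack.

```bash
cat >h.py <<'E'
import numpy as np,cv2
from plant import calibration
from scipy.optimize import least_squares
C={n:calibration(n) for n in("scene","top")}
def proj(n,P):
    c=C[n];P=np.atleast_2d(P);X=P@c["extrinsics"][:3,:3].T+c["extrinsics"][:3,3];X=X*[1,-1,-1]
    K=np.array([[c["fx"],0,c["cx"]],[0,c["fy"],c["cy"]],[0,0,1]])
    return cv2.projectPoints(X,np.zeros(3),np.zeros(3),K,c["D"])[0][:,0]
def w(case,p):
    x,y,t=case;c,s=np.cos(t),np.sin(t);return np.array([x+c*p[0]-s*p[1],y+s*p[0]+c*p[1],p[2]])
def lidp(a,l,y): return (100-l*np.cos(a)+12*np.sin(a),y,90+l*np.sin(a)+12*np.cos(a))
def barp(b,r,z): return (-65-r*np.sin(b),93-r*np.cos(b),z)
def triang(pt,ps,z=None):
    f=lambda q:np.r_[proj("top",[q[0],q[1],q[2] if z is None else z])[0]-pt,proj("scene",[q[0],q[1],q[2] if z is None else z])[0]-ps]
    r=least_squares(f,[600,0,100] if z is None else [600,0]);return r.x,r.fun
E
python3 - <<'E'
from h import *
np.set_printoptions(precision=2,suppress=True)
obs=[("top","lid",200,75,(222,231.2)),("top","lid",200,-75,(275.5,219.5)),("top","lid",0,75,(214.5,177.5)),("top","lid",0,-75,(262.5,168)),
("scene","lid",200,75,(305.7,158.2)),("scene","lid",200,-75,(257.5,189.5)),("scene","lid",0,75,(359.2,226.2)),("scene","lid",0,-75,(313.7,261.2)),
("top","bar",194,112,(225.2,301.7)),("scene","bar",194,112,(265.7,141.2)),("scene","bar",105,157,(286.2,143.7)),
("top","f",0,0,(283.7,218)),("scene","f",0,0,(251.7,218))]
def f(q):
    o=[]
    for n,k,u,v,px in obs:
        p=lidp(q[3],u,v) if k=="lid" else barp(q[4],u,v) if k=="bar" else (-65,-101,123)
        o.append(proj(n,w(q[:3],p))[0]-px)
    return np.ravel(o)
r=least_squares(f,[620,60,0.1,.4,1.8],x_scale=[10,10,.1,.1,.1],loss='soft_l1')
q=r.x;print(q,np.degrees(q[2]));print(f(q).reshape(-1,2))
np.save("case.npy",q)
for nm,p in dict(lidedge=lidp(q[3],150,0),lidfront=lidp(q[3],200,0),lidshut=lidp(0,150,0),pivot=(-65,93,112),post=barp(q[4],105,157),posthome=barp(0,105,157),fork=(-65,-101,123)).items(): print(nm,w(q[:3],p))
print("red knob",triang((386.7,258.3),(112.5,235.5)),triang((386.7,258.3),(112.5,235.5),116)); print("disc",triang((384,259.3),(118,246.7),80))
pts=[(372.5,215.3),(393.7,215.3),(394.7,273.7),(373,273.3)]
g=lambda s:np.ravel([proj("top",w(s,(a,b,75)))[0]-p for (a,b),p in zip([(85,30),(85,-30),(-85,-30),(-85,30)],pts)])
r=least_squares(g,[500,-230,0]);print("rack",r.x,r.fun,w(r.x,(-45,0,75)),w(r.x,(45,0,75)))
for n in C: print(n,-C[n]["extrinsics"][:3,:3].T@C[n]["extrinsics"][:3,3])
E
```

```text
[614.94  89.02   0.19   0.43   1.65] 11.072975897022845
[[-0.08 -0.13]
 [ 0.39  0.02]
 [-1.48 -1.67]
 [ 0.21 -2.61]
 [-0.43 -0.15]
 [-1.66 -0.7 ]
 [ 1.35 -0.81]
 [-0.47 -0.09]
 [-0.03 -1.23]
 [-0.42 -1.18]
 [ 0.11 -0.12]
 [ 0.13 -0.56]
 [-0.21 -1.11]]
lidedge [584.3   83.03 163.66]
lidfront [539.73  74.31 184.58]
lidshut [565.87  79.42 102.  ]
pivot [533.29 167.81 112.  ]
post [428.92 156.31 157.  ]
posthome [553.45  64.76 157.  ]
fork [570.55 -22.58 123.  ]
red knob (array([ 449.04, -310.33,  113.57]), array([-0.07, -0.02, -0.06,  0.  ])) (array([ 449.99, -310.21]), array([ 0.06, -0.44, -0.14, -0.46]))
disc (array([ 452.34, -308.75]), array([-0.63, -1.04, -0.88, -0.85]))
rack [ 494.16 -312.74   -0.05] [ 0.35 -0.09 -0.48  0.44 -0.37 -0.08  0.5  -0.25] [ 449.21 -310.62   75.  ] [ 539.11 -314.87   75.  ]
scene [1286.   -376.68  979.11]
top [ 324.1    11.27 1493.04]
```

```bash
python3 -m pendant '[[[0,0,0],-5.455],[[0,0,0],-5.455],[[0,0,0],-5.455],[[0,0,0],-5.455],[[-20.3,-32.7,1],0],[[-20.3,-32.7,1],0],[[-20.3,-32.7,1],0],[[-20.3,-32.7,1],0],[[-20.3,-32.7,1],0],[[-20.3,-32.7,1],0],[[-20.3,-32.7,1],0],[[-20.3,-32.7,1],0],[[-20.3,-32.7,1],0],[[-20.3,-32.7,1],0],[[-20.3,-32.7,1],0],[[-20.3,-32.7,1],0],[[-20.3,-32.7,1],0],[[-20.3,-32.7,1],0],[[-20.3,-32.7,1],0],[[-20.3,-32.7,1],0]]' 0 40; python3 -m pendant '[[[0,0,0],0],[[0,0,0],0]]'
```

```text
clock: 1.77
eef_pos: [566.8, 78.3, 214.8]
eef_rot: [180.0, -0.0, 180.0]
wrist_force: [0.8, 0.2, 0.5]
width: -0.1
gripper_force: 0.0
clock: 1.93
eef_pos: [566.8, 78.4, 214.5]
eef_rot: [180.0, -0.1, 179.8]
wrist_force: [-0.2, 0.5, 0.3]
width: 0.0
gripper_force: 0.0
```

```bash
python3 -m pendant '[[[0,0,20],0],[[0,0,10],0],[[0,0,8],0],[[0,0,8],0],[[0,0,8],0],[[0,0,8],0],[[0,0,8],0],[[0,0,8],0],[[0,0,8],0],[[0,0,8],0],[[0,0,5],0],[[0,0,4],0],[[0,0,3],0],[[0,0,3],0],[[0,0,2],0],[[0,0,0],0]]'
```

```text
clock: 3.27
eef_pos: [566.4, 80.2, 103.9]
eef_rot: [180.0, -0.0, 180.0]
wrist_force: [0.2, 0.3, 0.3]
width: 0.2
gripper_force: 0.0
```

```bash
python3 -m pendant '[[[0,0,2],0],[[0,0,1.5],0],[[0,0,0],0]]';python3 -m pendant '[[[0,0,1.5],0],[[0,0,1],0],[[0,0,0],0],[[0,0,0],0]]'
```

```text
clock: 3.52
eef_pos: [566.8, 80.3, 102.0]
eef_rot: [-180.0, 0.0, -180.0]
wrist_force: [-2.5, -0.1, 4.4]
width: -0.1
gripper_force: 2.7
clock: 3.85
eef_pos: [566.9, 80.3, 101.9]
eef_rot: [-180.0, 0.0, -180.0]
wrist_force: [-9.8, -0.7, 17.9]
width: -0.0
gripper_force: 8.3
```

```bash
python3 -m pendant '[[[0,0,-20],0],[[0,0,-30],0],[[0,0,-30],0],[[0,0,-20],0],[[19,31,0],0],[[19,31,0],0],[[19,31,0],0],[[19,31,0],0],[[19,31,0],0],[[19,31,0],0],[[19,31,0],0],[[0,0,0],0]]' 0.6; python3 - <<'E'
from plant import snapshot
import cv2,numpy as np
def crop(im,x0,y0,w,h,k):
    o=cv2.resize(im[y0:y0+h,x0:x0+w],None,fx=k,fy=k,interpolation=cv2.INTER_CUBIC)
    for x in range(-(-x0//10)*10,x0+w,10):
        cv2.line(o,((x-x0)*k,0),((x-x0)*k,5),(255,255,255),1)
        if x%20==0: cv2.putText(o,str(x),((x-x0)*k-10,16),0,.35,(0,255,255),1)
    for y in range(-(-y0//10)*10,y0+h,10):
        cv2.line(o,(0,(y-y0)*k),(5,(y-y0)*k),(255,255,255),1)
        if y%20==0: cv2.putText(o,str(y),(6,(y-y0)*k+4),0,.35,(0,255,255),1)
    return o
t=snapshot("top");s=snapshot("scene");cv2.imwrite("pics/top2.png",t);cv2.imwrite("pics/scene2.png",s)
cv2.imwrite("pics/c2.png",np.hstack([crop(t,195,165,100,150,4),crop(s,238,125,98,150,4)]))
E
```

```text
clock: 4.85
eef_pos: [430.5, 301.3, 198.5]
eef_rot: [179.9, -0.0, -179.7]
wrist_force: [-0.5, -0.3, 0.2]
width: 51.1
gripper_force: 0.0
```

View pics/c2.png

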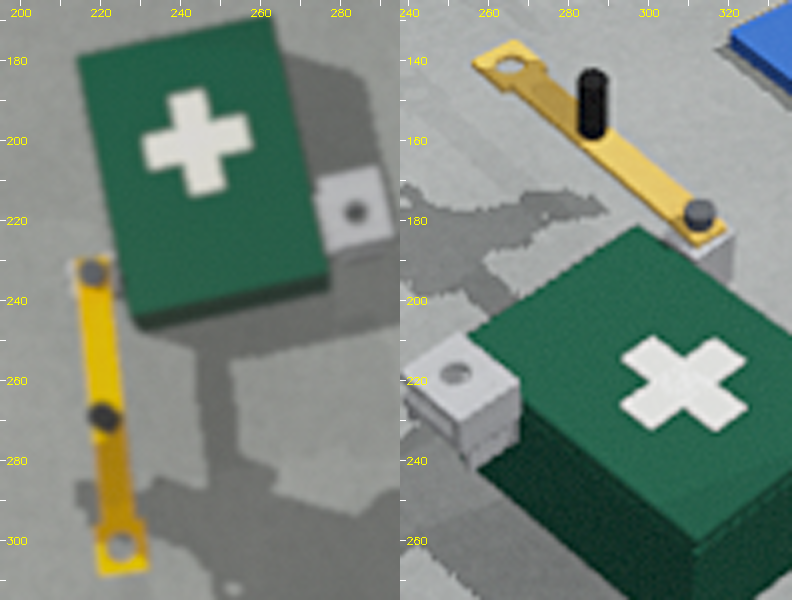

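The lid is shut. In the top view its front corners are at (228,244) and (277,233), the fork hole at (284,218) and the bar hole at (225.5,301.5). In the scene view the fork hole is at (252,218) and the post top at (286,144).

```bash
python3 - <<'E'
from h import *
np.set_printoptions(precision=2,suppress=True)
H=(-65,-101,123)
obs=[("top",(100,75,102),(214.5,179.5)),("top",(100,-75,102),(263,169.3)),("top",(-100,75,102),(228,244.2)),("top",(-100,-75,102),(277.2,233.2)),
("top",H,(284,218)),("scene",H,(252,218.2)),("top",(194,112),(225.5,301.5)),("scene",(194,112),(265.5,141.5)),("scene",(105,157),(286.2,144)),("top",(105,138),(220.8,269.5)),
("scene",(-100,75,102),(297,181.7)),("scene",(-100,-75,102),(254.7,209.5)),("scene",(100,-75,102),(311.7,261.2)),("top",(0,116),(218.2,233.2)),("scene",(0,116),(313,178))]
def f(q):
    o=[]
    for n,p,px in obs:
        if len(p)==2:p=barp(q[3],*p)
        off=q[4:6] if n=="top" else q[6:8]
        o.append((proj(n,w(q[:3],p))[0]+off-px)/.5)
    return np.r_[np.ravel(o),q[4:]/.7]
r=least_squares(f,[615,89,.19,1.65,0,0,0,0],x_scale=[10,10,.1,.1,1,1,1,1])
q=r.x;print(q);print(f(q)[:30].reshape(-1,2)/2)
np.save("case.npy",q)
for b in (q[3],1.4,1.2,1.0,.8,.6,.4,.2,0): print("post",round(b,2),w(q[:3],barp(b,105,157)))
print("fork",w(q[:3],H),"pivot",w(q[:3],(-65,93,112)))
red=least_squares(lambda p:np.r_[proj("top",[*p,116])[0]+q[4:6]-(386.7,258.3),proj("scene",[*p,116])[0]+q[6:8]-(112.5,235.5),proj("top",[*p,80])[0]+q[4:6]-(384,259.3),proj("scene",[*p,80])[0]+q[6:8]-(118,246.7)],[450,-310]);print("red",red.x,red.fun)
E
```

```text
[614.78  89.32   0.2    1.66   0.46   1.18   0.55   0.96]
[[-0.97 -0.79]
 [ 0.24 -1.26]
 [-0.97  0.36]
 [ 0.78  0.17]
 [ 0.25  0.49]
 [ 0.15 -0.27]
 [ 0.26  0.32]
 [ 0.12 -0.57]
 [ 0.47  0.46]
 [ 0.42 -0.1 ]
 [ 1.02 -1.63]
 [-3.42  0.87]
 [ 0.77 -0.95]
 [-0.25  0.21]
 [ 0.62  1.6 ]]
post 1.66 [428.42 156.07 157.  ]
post 1.4 [434.82 129.89 157.  ]
post 1.2 [444.29 111.19 157.  ]
post 1.0 [457.29  94.74 157.  ]
post 0.8 [473.29  81.2  157.  ]
post 0.6 [491.67  71.11 157.  ]
post 0.4 [511.68  64.87 157.  ]
post 0.2 [532.54  62.73 157.  ]
post 0 [553.4   64.78 157.  ]
fork [570.9  -22.49 123.  ] pivot [532.77 167.73 112.  ]
red [ 451.41 -309.22] [ 0.14  0.25  1.03  0.74  0.01  0.45 -0.66 -0.08]
```

```bash
python3 -m pendant '[[[0.5,-36.3,0],0],[[0.5,-36.3,0],0],[[0.5,-36.3,0],0],[[0.5,-36.3,0],0],[[0,0,0],0],[[0,0,26],0],[[0,0,26],0],[[0,0,26],0],[[0,0,0],0],[[0,0,0],0]]'; python3 -m pendant '[[[0,0,0],0],[[0,0,0],0],[[0,0,0],0],[[0,0,0],0],[[0,0,0],0],[[0,0,0],0]]' 0 30
```

```text
clock: 5.78
eef_pos: [430.7, 151.1, 119.2]
eef_rot: [-179.9, -0.2, 179.9]
wrist_force: [0.6, 0.1, 0.1]
width: 51.0
gripper_force: 0.0
clock: 6.28
eef_pos: [433.0, 152.5, 122.7]
eef_rot: [180.0, 0.2, -180.0]
wrist_force: [-0.6, 0.1, 6.0]
width: 19.2
gripper_force: 29.6
```

```bash
python3 -m pendant '[[[0,0,-3],0],[[0,0,0],0]]'; python3 -m pendant '[[[0,0,0],0],[[0,0,0],0]]'
```

```text
clock: 6.45
eef_pos: [433.1, 152.4, 122.9]
eef_rot: [179.9, 0.3, -180.0]
wrist_force: [10.3, 2.1, -9.9]
width: 18.8
gripper_force: 31.6
clock: 6.62
eef_pos: [433.0, 152.4, 122.9]
eef_rot: [179.9, 0.3, -180.0]
wrist_force: [9.1, 1.9, -9.2]
width: 19.1
gripper_force: 31.6
```

```bash
python3 -m pendant '[[[0,0,2],0],[[-2.5,-13.3,0],0],[[-3.9,-12.9,0],0],[[-4.3,-9.6,0],0],[[-5.2,-9.1,0],0],[[-6.1,-8.4,0],0],[[-6.9,-8.0,0],0],[[0,0,0],0]]'
```

```text
clock: 7.28
eef_pos: [461.2, 90.2, 122.5]
eef_rot: [-180.0, 0.0, 180.0]
wrist_force: [-1.3, -1.3, 5.7]
width: 18.9
gripper_force: 33.2
```

```bash
python3 -m pendant '[[[-6,-4.7,0],0],[[-6.1,-4.3,0],0],[[-9,-5.4,0],0],[[-9.4,-4.7,0],0],[[-9.9,-3.6,0],0],[[-10.1,-2.6,0],0],[[-10.4,-1.6,0],0],[[-10.4,-0.6,0],0],[[0,0,0],0]]'; python3 -m pendant '[[[-5.2,0.1,0],0],[[-5.2,0.4,0],0],[[-5.2,0.7,0],0],[[-3,0.5,0],0],[[0,0,0],0],[[0,0,0],0]]'
```

```text
clock: 8.03
eef_pos: [532.6, 62.1, 122.4]
eef_rot: [-179.8, 0.0, -179.9]
wrist_force: [-3.1, -5.2, 7.0]
width: 19.3
gripper_force: 33.4
clock: 8.53
eef_pos: [550.9, 62.3, 122.4]
eef_rot: [-179.6, 0.1, -179.9]
wrist_force: [-0.3, -10.4, 4.1]
width: 19.2
gripper_force: 33.1
```

```bash
python3 -m pendant '[[[-2,-1,0],0],[[-1.5,-0.5,0],0],[[0,0,0],0],[[0,0,0],0]]'; python3 -m pendant '[[[-1.5,0,0],0],[[-1.5,0,0],0],[[0,0,0],0],[[0,0,0],0]]'
```

```text
clock: 8.87
eef_pos: [553.7, 62.6, 122.4]
eef_rot: [-179.8, 0.0, -179.9]
wrist_force: [-2.3, -4.7, 5.1]
width: 19.3
gripper_force: 32.9
clock: 9.2
eef_pos: [556.5, 62.9, 122.4]
eef_rot: [-179.9, -0.0, -179.9]
wrist_force: [-3.7, -2.5, 6.8]
width: 18.9
gripper_force: 32.6
```

```bash
python3 -m pendant '[[[-1.5,0.2,0],0],[[-1.5,0.2,0],0],[[0,0,0],0],[[0,0,0],0]]'; python3 -m pendant '[[[-1.5,0.2,0],0],[[0,0,0],0],[[0,0,0],0]]'
```

```text
clock: 9.53
eef_pos: [559.8, 63.4, 122.4]
eef_rot: [-179.9, 0.0, -179.9]
wrist_force: [-2.1, -2.7, 5.8]
width: 19.0
gripper_force: 31.6
clock: 9.78
eef_pos: [561.1, 63.6, 122.4]
eef_rot: [-179.9, -0.0, -179.9]
wrist_force: [-3.5, -1.9, 5.3]
width: 19.0
gripper_force: 31.6
```

```bash
python3 -m pendant '[[[-1.5,0.2,0],0],[[-1.5,0.2,0],0],[[0,0,0],0],[[0,0,0],0]]'; python3 -m pendant '[[[-1.5,0.2,0],0],[[0,0,0],0],[[0,0,0],0]]'; python3 - <<'E'
from plant import snapshot
import cv2
from h import *
t=snapshot("top");s=snapshot("scene");cv2.imwrite("pics/top3.png",t);cv2.imwrite("pics/scene3.png",s)
k=lambda im,x,y,w,h,f:cv2.resize(im[y:y+h,x:x+w],None,fx=f,fy=f,interpolation=cv2.INTER_CUBIC)
cv2.imwrite("pics/c3.png",np.hstack([k(t,195,175,100,100,4),k(s,232,155,100,100,4)]))
E
```

```text
clock: 10.12
eef_pos: [563.2, 64.0, 122.4]
eef_rot: [-179.9, -0.1, -179.9]
wrist_force: [-5.5, -3.1, 8.1]
width: 19.0
gripper_force: 31.1
clock: 10.37
eef_pos: [563.3, 64.0, 122.2]
eef_rot: [-179.9, -0.4, -180.0]
wrist_force: [-11.5, -3.6, 11.5]
width: 18.9
gripper_force: 30.6
```

View pics/c3.png

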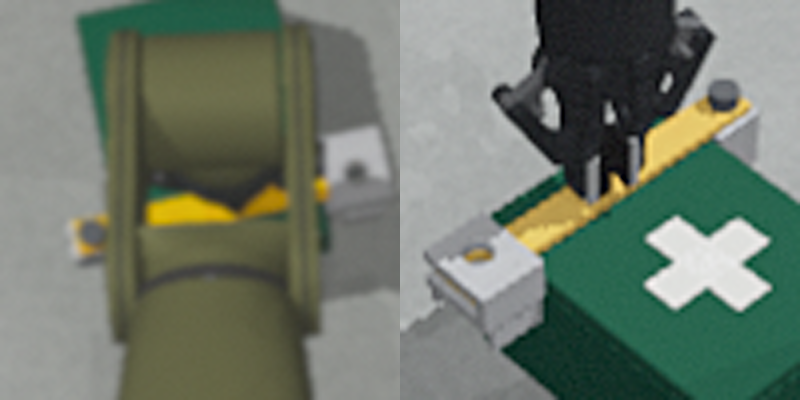

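```bash
python3 -m pendant '[[[-1.5,0,0],0],[[0,0,0],0],[[0,0,0],0]]'; python3 -m pendant '[[[1.5,0,0],0],[[1.5,0,0],0],[[0,0,0],0],[[0,0,0],0],[[0,0,0],0],[[0,0,0],0],[[0,0,0],0]]' 0.5;  python3 -m pendant '[[[0,0,-20],0],[[0,0,-30],0],[[0,0,-40],0],[[12,-36,0],0],[[12,-36,0],0],[[12,-36,0],0],[[12,-36,0],0],[[12,-36,0],0],[[12,-36,0],0],[[12,-36,0],0],[[0,0,0],0]]'; python3 - <<'E'
from plant import snapshot
import cv2
from h import *
t=snapshot("top");s=snapshot("scene");cv2.imwrite("pics/top4.png",t);cv2.imwrite("pics/scene4.png",s)
k=lambda im,x,y,w,h,f:cv2.resize(im[y:y+h,x:x+w],None,fx=f,fy=f,interpolation=cv2.INTER_CUBIC)
cv2.imwrite("pics/c4.png",np.hstack([k(t,200,195,100,75,4),k(s,232,155,100,75,4)]))
E
```

```text
clock: 10.72
eef_pos: [563.4, 64.0, 122.2]
eef_rot: [-179.8, -0.6, -180.0]
wrist_force: [-17.3, -4.3, 14.5]
width: 18.7
gripper_force: 30.9
clock: 11.3
eef_pos: [564.3, 64.7, 121.2]
eef_rot: [-180.0, -0.0, -180.0]
wrist_force: [-0.8, 0.1, 0.6]
width: 42.7
gripper_force: 0.0
clock: 12.22
eef_pos: [478.5, -192.4, 211.5]
eef_rot: [-179.9, -0.0, 179.6]
wrist_force: [-0.4, 0.3, -0.4]
width: 42.7
gripper_force: 0.0
```

View pics/c4.png

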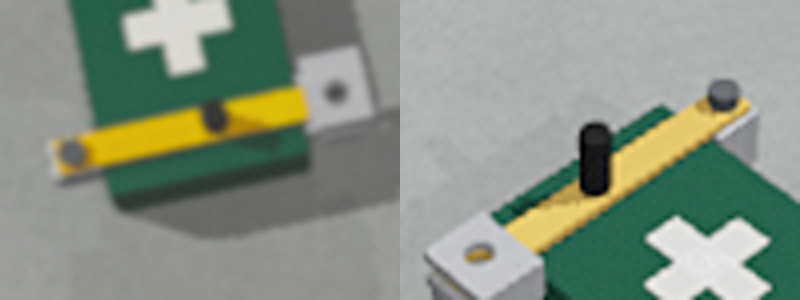

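The bar lies across the lid into the fork. The post is at (253.5,224) in the top view and its top at (280.7,187.7) in the scene view; the fork hole is at (284,218) and (252,218). I'll check the bar angle numerically.

```bash
python3 - <<'E'
from h import *
np.set_printoptions(precision=2,suppress=True)
q=np.load("case.npy")
for b in(0,.03,.06,.1):
    print(b,proj("scene",w(q[:3],barp(b,105,157)))[0]+q[6:8]-(280.7,187.7),proj("top",w(q[:3],barp(b,105,138)))[0]+q[4:6]-(253.5,224.2))
# fork hole alone, with the offsets and without; red likewise
for o in(0,1):
    F=lambda z,a,b:least_squares(lambda p:np.r_[proj("top",[*p,z])[0]+o*q[4:6]-a,proj("scene",[*p,z])[0]+o*q[6:8]-b],[500,-100])
    r=F(123,(284,218.1),(252,218.2));print("fork",r.x,r.fun)
    r=F(157,(253.8,223),(280.7,187.7));print("post",r.x,r.fun)
    r=F(116,(386.7,258.3),(112.5,235.5));print("red",r.x,r.fun)
E
```

```text
0 [0.74 0.25] [0.07 0.08]
0.03 [-0.19 -0.46] [0.28 1.16]
0.06 [-1.09 -1.2 ] [0.47 2.24]
0.1 [-2.23 -2.2 ] [0.66 3.7 ]
fork [571.63 -22.98] [-0.04 -1.04 -0.43 -0.94]
post [552.77  63.1 ] [-0.37 -0.82 -0.59 -0.6 ]
red [ 449.99 -310.21] [ 0.06 -0.44 -0.14 -0.46]
fork [571.66 -22.64] [ 0.3   0.13  0.25 -0.03]
post [552.88  63.43] [-0.03  0.32  0.11  0.34]
red [ 450.27 -309.94] [0.42 0.64 0.57 0.53]
```

```bash
python3 -m pendant '[[[7,-29.4,0],0],[[7,-29.4,0],0],[[7,-29.4,0],0],[[7.2,-29.4,0],0],[[0,0,20],0],[[0,0,20],0],[[0,0,20],0],[[0,0,0],0],[[0,0,0],0]]'
```

```text
clock: 13.07
eef_pos: [452.1, -303.2, 150.1]
eef_rot: [179.9, -0.1, -179.9]
wrist_force: [0.4, -0.6, -0.2]
width: 42.7
gripper_force: 0.0
```

```bash
python3 -m pendant '[[[1.8,-6.8,0],0],[[0,0,0],0],[[0,0,0],0]]'; python3 -m pendant '[[[0,0,20],0],[[0,0,20],0],[[0,0,16],0],[[0,0,10],0],[[0,0,0],0],[[0,0,0],0]]'
```

```text
clock: 13.32
eef_pos: [451.2, -312.5, 153.2]
eef_rot: [-179.9, 0.1, -180.0]
wrist_force: [0.3, 0.7, 0.2]
width: 42.7
gripper_force: 0.0
clock: 13.82
eef_pos: [450.4, -311.9, 85.7]
eef_rot: [-180.0, 0.0, -180.0]
wrist_force: [-1.4, 0.7, 0.7]
width: 42.6
gripper_force: 0.0
```

```bash
python3 -m pendant '[[[0,0,0],0],[[0,0,0],0]]'; python3 -m pendant '[[[0,0,0],0],[[0,0,0],0],[[0,0,0],0],[[0,0,0],0],[[0,0,0],0],[[0,0,0],0]]' 0.1 60;python3 -m pendant '[[[0,0,0],0]]'
```

```text
clock: 13.98
eef_pos: [451.1, -312.5, 87.0]
eef_rot: [-179.9, 0.1, -180.0]
wrist_force: [-0.1, -1.3, -0.3]
width: 42.8
gripper_force: 0.0
clock: 14.48
eef_pos: [450.9, -312.3, 86.6]
eef_rot: [-179.9, 0.1, -180.0]
wrist_force: [-0.0, -0.6, 6.0]
width: 20.2
gripper_force: 58.6
clock: 14.57
eef_pos: [450.9, -312.4, 86.7]
eef_rot: [-179.9, 0.1, -180.0]
wrist_force: [-0.4, 0.0, 6.6]
width: 20.6
gripper_force: 58.6
```

```bash
python3 -m pendant '[[[0,0,-10],0],[[0,0,-20],0],[[0,0,-25],0],[[0,0,-25],0],[[0,0,-25],0],[[0,0,-20],0],[[0,0,0],0]]'; python3 -m pendant '[[[-12,29,0],0],[[-12,29,0],0],[[-12,29,0],0],[[-12,29,0],0],[[-12,29,0],0],[[-12,29,0],0],[[-12,29,0],0],[[-12,29,0],0],[[-12,29,0],0],[[-12,29,0],0],[[0,0,0],0],[[0,0,0],0],[[0,0,0],0],[[0,0,0],0]]'; python3 - <<'E'
from plant import snapshot,status
import cv2
from h import *
t=snapshot("top");s=snapshot("scene");cv2.imwrite("pics/top5.png",t);cv2.imwrite("pics/scene5.png",s)
st=status.read_state();print(st["eef_pos"],st["eef_rot"])
k=lambda im,x,y,w,h,f:cv2.resize(im[y:y+h,x:x+w],None,fx=f,fy=f,interpolation=cv2.INTER_CUBIC)
cv2.imwrite("pics/c5.png",k(s,200,110,100,120,5))
E
```

```text
clock: 15.15
eef_pos: [452.0, -313.3, 215.9]
eef_rot: [-179.7, 0.4, -180.0]
wrist_force: [0.1, 0.4, -0.3]
width: 20.4
gripper_force: 58.6
clock: 16.32
eef_pos: [569.5, -22.6, 209.5]
eef_rot: [-180.0, -0.1, 179.9]
wrist_force: [1.0, -0.9, -0.9]
width: 20.7
gripper_force: 58.9
[569.74732377 -22.81663765 209.97295537] [-1.79995059e+02 -3.52179617e-02  1.79908153e+02]
```

View pics/c5.png

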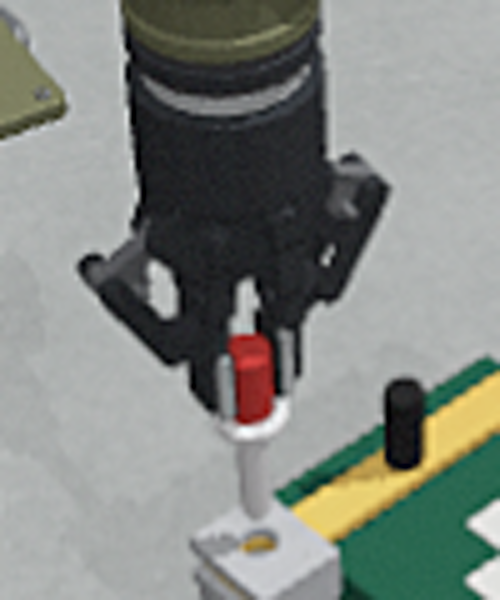

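The pin is held upright over the fork. In the scene view its tip is at (251.2,212.7), the shank and head centre column is about 251, and the fork hole is at (252,218.2).

```bash
python3 - <<'E'
from h import *
np.set_printoptions(precision=2,suppress=True)
q=np.load("case.npy");o=q[6:8]
s=cv2.imread("pics/scene5.png").astype(int)
# shank and disc columns by brightness against the background
for y in(200,204,208): print(y,s[y,244:260].sum(1)//3)
red=(s[:,:,2]-s[:,:,1]>70);red[:, :240]=0;red[:,262:]=0;ys,xs=np.nonzero(red[170:200]);print("red",xs.min(),xs.max(),xs.mean(),ys.min()+170,ys.max()+170)
inv=lambda px,z:least_squares(lambda p:proj("scene",[*p,z])[0]+o-px,[570,-20]).x
print("fork",inv((252,218.2),123))
for dz in(-2,0,2): print("tip",inv((251.2,212.7),138.3+dz))
for p in((569.7,-22.8),(571.7,-22.8),(573.7,-22.8),(575.7,-22.8)): print(p,proj("scene",[*p,138.3])[0]+o,proj("scene",[*p,168])[0]+o,proj("scene",[*p,239.3])[0]+o)
E
```

```text
200 [176 174 167 140 131 143 150 147 162 171 173 171 170 171 170 171]
204 [171 172 173 155 126 142 149 155 164 169 169 170 171 173 177 174]
208 [170 167 170 165 125 137 146 153 162 166 141  76  54  72  72  70]
red 246 254 250.075 177 194
fork [571.45 -23.17]
tip [567.11 -22.07]
tip [568.82 -22.91]
tip [570.52 -23.75]
(569.7, -22.8) [251.44 212.93] [250.79 203.5 ] [249.14 179.35]
(571.7, -22.8) [251.88 213.49] [251.24 204.07] [249.61 179.91]
(573.7, -22.8) [252.32 214.05] [251.69 204.63] [250.08 180.47]
(575.7, -22.8) [252.77 214.61] [252.14 205.19] [250.55 181.04]
```

```bash
python3 -m pendant '[[[-1.6,0,0],0],[[0,0,6],0],[[0,0,6],0],[[0,0,5],0],[[0,0,5],0],[[0,0,5],0],[[0,0,0],0],[[0,0,0],0]]'; python3 -m pendant '[[[0,0,3],0],[[0,0,3],0],[[0,0,3],0],[[0,0,3],0],[[0,0,0],0]]'
```

```text
clock: 17.08
eef_pos: [571.3, -21.8, 182.4]
eef_rot: [-180.0, -0.1, -180.0]
wrist_force: [-1.4, -1.8, -1.2]
width: 20.0
gripper_force: 58.7
clock: 17.5
eef_pos: [571.5, -21.9, 170.5]
eef_rot: [-180.0, -0.1, -180.0]
wrist_force: [-1.8, -3.0, -2.1]
width: 20.5
gripper_force: 58.6
```

```bash
python3 -m pendant '[[[0,-0.7,3],0],[[0,0,3],0],[[0,0,3],0],[[0,0,3],0],[[0,0,3],0],[[0,0,0],0]]'; python3 -m pendant '[[[0,0,2.5],0],[[0,0,2.5],0],[[0,0,2.5],0],[[0,0,2.5],0],[[0,0,0],0]]'
```

```text
clock: 18.0
eef_pos: [571.4, -22.4, 155.9]
eef_rot: [180.0, -0.1, -180.0]
wrist_force: [-2.2, -1.2, 1.0]
width: 20.6
gripper_force: 59.1
clock: 18.42
eef_pos: [571.6, -22.7, 146.3]
eef_rot: [-180.0, -0.0, -180.0]
wrist_force: [-3.5, -2.2, 0.2]
width: 20.4
gripper_force: 58.8
```

```bash
python3 -m pendant '[[[0,0,2],0],[[0,0,2],0],[[0,0,2],0],[[0,0,2],0],[[0,0,2],0],[[0,0,0],0]]'; python3 -m pendant '[[[0,0,1.5],0],[[0,0,1.5],0],[[0,0,0],0]]'; python3 -m pendant '[[[0,0,1],0],[[0,0,1],0],[[0,0,0],0]]'
```

```text
clock: 18.92
eef_pos: [572.2, -22.8, 138.8]
eef_rot: [-179.9, 0.0, -180.0]
wrist_force: [-7.0, -2.5, 10.3]
width: 20.4
gripper_force: 60.1
clock: 19.17
eef_pos: [572.2, -22.8, 135.7]
eef_rot: [-179.9, 0.0, -180.0]
wrist_force: [-7.1, -2.4, 11.3]
width: 19.9
gripper_force: 60.1
clock: 19.42
eef_pos: [572.2, -22.8, 134.7]
eef_rot: [-180.0, 0.0, -180.0]
wrist_force: [-10.9, -1.4, 16.2]
width: 20.5
gripper_force: 60.8
```

```bash
python3 -m pendant '[[[0,0,1.5],0],[[0,0,1],0],[[0,0,0],0],[[0,0,0],0]]'; python3 -m pendant '[[[0,0,1],0],[[0,0,1],0],[[0,0,0],0]]'
```

```text
clock: 19.75
eef_pos: [572.3, -22.9, 134.6]
eef_rot: [-179.9, 0.0, -180.0]
wrist_force: [-17.6, -1.0, 27.5]
width: 20.2
gripper_force: 61.9
clock: 20.0
eef_pos: [572.4, -22.9, 134.6]
eef_rot: [-179.9, -0.0, -180.0]
wrist_force: [-22.2, -1.4, 36.2]
width: 20.2
gripper_force: 62.7
```

```bash
python3 -m pendant '[[[0,0,-2],0],[[0,0,-2.5],0],[[0,0,0],0]]'; python3 -m pendant '[[[0,0,0],0],[[0,0,0],0],[[0,0,0],0],[[0,0,0],0],[[0,0,0],0]]' 0.55; python3 -m pendant '[[[0,0,-10],0],[[0,0,-20],0],[[0,0,-30],0],[[0,0,-40],0],[[10,-30,0],0],[[10,-30,0],0],[[10,-30,0],0],[[10,-30,0],0],[[0,0,0],0]]'; python3 - <<'E'
from plant import snapshot
import cv2
from h import *
t=snapshot("top");s=snapshot("scene")
k=lambda im,x,y,w,h,f:cv2.resize(im[y:y+h,x:x+w],None,fx=f,fy=f,interpolation=cv2.INTER_CUBIC)
cv2.imwrite("pics/c6.png",np.hstack([k(t,200,180,100,80,4),k(s,225,160,100,80,4)]))
E
```

```text
clock: 20.25
eef_pos: [572.2, -22.8, 134.7]
eef_rot: [-179.9, 0.0, -180.0]
wrist_force: [-11.1, -1.6, 17.0]
width: 20.2
gripper_force: 60.3
clock: 20.67
eef_pos: [571.8, -22.3, 130.8]
eef_rot: [180.0, -0.0, -180.0]
wrist_force: [-0.4, -0.3, -0.8]
width: 47.0
gripper_force: 0.0
clock: 21.42
eef_pos: [530.7, -146.4, 232.2]
eef_rot: [-179.9, 0.0, 179.7]
wrist_force: [1.0, -0.1, -0.2]
width: 46.9
gripper_force: 0.0
```

View pics/c6.png

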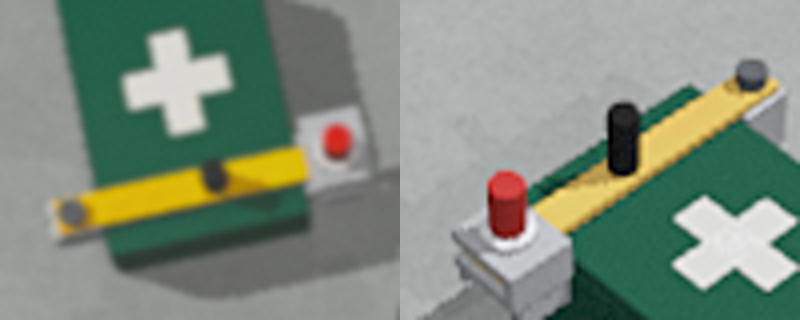

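The pin is upright with its head flat on the fork: knob at about (284,215) in the top view and (252,205) in the scene view. Lid and bar are home and the gripper is clear.

```bash
python3 -m pendant '[[[0,0,0],0],[[0,0,0],0],[[0,0,0],0]]'; python3 -c "
from plant import workorder
print(workorder.job_done())"
```

```text
clock: 21.77
eef_pos: [532.2, -141.5, 231.4]
eef_rot: [180.0, 0.0, -179.9]
wrist_force: [0.4, 0.1, 0.2]
width: 47.1
gripper_force: 0.0
the job is handed in; nothing more can be done
None
```

I handed the job in at about 22 s: by the last pictures and wrist forces, the lid is shut, the bar is home and the red-knobbed pin sits flush on the fork; no verdict was returned.

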